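# Open the child-resistant bottle and move the powder funnel over to it

### The arm

A 7-joint arm with a two-finger parallel gripper is mounted at the origin on the work surface; the furniture and walls round the work are solid. World frame = base frame: x ahead of the robot, y to its left, z up, the work surface at z = 0. Lengths are in m, angles in rad, forces in N, time in s.
With the tool pointing down it reaches from about 0.425 to 0.925 m from the base axis. Payload 6.8 kg.
Tool frame: the origin (TCP) lies midway between the tips of the shut fingers; the grasp point (between the pads) lies 19 mm behind it; y points along the fingers, z is the direction in which the jaws open and shut, and the axes are right-handed (so a half turn about y gives the same grasp; the last joint's range is limited). The gripper opens to 85 mm and grips with 20 to 120 N. Pads are 22 mm wide; open, the fingers measure 114 mm over their backs; the gripper's body (76 mm by 85 mm) begins 54 mm behind the grasp point. The pads swing forward as they close: fully open they stand 13 mm farther back than shut.
Start: joints at [1.234, 0.477, 0.022, 1.555, -0.011, 1.109, -0.083], TCP at [0.153, -0.657, 0.231] pointing down, gripper open.
Joint ranges: [-2.96, 2.96], [-0.34, 2.1], [-1.41, 1.46], [0.24, 2.44], [-1.37, 4.51], [0.17, 1.92], [-2.96, 2.96]. Speed limits (rad/s): [2.39, 2.39, 3.14, 3.14, 3.14, 3.14, 3.14].

### API

Orientations are given as a rotation vector (axis times angle).
In Python, from bench import r gives the robot as it stands.
- The arm moves only by the tool send_rows, never from a script. Its argument "rows" is text: rows parted by semicolons, each of 6 numbers parted by spaces: the shift along the world's x, y, z in m, then the turn, a rotation vector about the world's x, y, z in rad. A call has 1 to 20 rows; each row shifts and turns the commanded pose from where the row before left it; what a row does not reach is not made up. A row lasts 1/10 s, in which the tool goes at most 50 mm and 8.59 degrees, less where a joint would pass 70% of its speed; a pose out of reach is approached as far as the arm can. A call is refused whole if a number of a shift passes 0.05 or a number of a turn 0.15, either way. A call with a gripper value outside its range is refused whole. "grip" is the finger opening in m, from 0 to 0.0854, set as the call begins (left out, the last holds). The fingers move at their own pace and stop on an object; "grip_force" is the grip in N (left out, the last holds). Time passes only in rows, so rows that do not move let the fingers close. It gives the time, the measured TCP pose, the force and the opening at its end, in the units of the state.
- r.get_obs(): the state, without advancing time (a new reading comes with each control period).
- r.grab_frame(name): name is "scene" or "top" or "wrist"; returns a dict with "pixels" (400x640x3 uint8, red, green, blue), "intrinsics" (3x3 intrinsics, pixels), "position" and "orientation" of the camera in the world. Camera axes: x right, y up, looking along -z (the intrinsics and any distortion apply to the point x, -y, -z); pixel columns grow to the right and rows downward; lengths in m; the calibration is good to about 2 mm. The wrist camera is an equidistant fisheye: a pixel r from the principal point sees the ray r / f radians off the axis. A picture is of the moment at which its call begins. There is no depth.
- r.hand_in(): hands the job in, once; it reports no verdict.
The state is a dict: "clock": time; "joints": joint angles; "qvel": joint speeds; "tau": joint torques, N m; "tcp_pos": TCP position; "orientation": TCP orientation; "contact_force": force on the tool from outside, world axes, zero at the start; "moment": the same for the moment, N m; "grip_width": finger opening in m.
Only numpy, scipy, OpenCV 4.12 (cv2) and the standard library are available. Lean on these libraries where they do the work, as an engineer would, in place of code of your own. Each camera call takes 0.05 s, during which the arm holds its last target.

### The job

The powder funnel stands in the open bottle of the rack and is wanted in the other bottle, which still has its child-resistant cap on. Press that cap down and, keeping it pressed, turn it anticlockwise past its catch until it is free, then lift it off and set it down, not dropped, right way up on the bare bench beside the rack. Then take the funnel across and lower it upright into the neck of the bottle you have opened until its taper is fully home, and leave the mortar and the tiles where they are.

Things in the scene. Friction and masses are not known exactly. Their poses are not given: they have to be found in the camera images.
- cap: black ribbed child-resistant cap, diameter 54 mm, height 28 mm, 47 g; origin at the centre of its lower edge, z up along its axis. Closed, its lower edge is 15 mm below the bottle's rim and its x lies along the mouth's x. Three lugs inside the skirt are held up under tracks on the neck by a sprung disc, where a 5 mm ratchet tooth keeps them from turning. Can be gripped anywhere round the skirt
- cap_top (a point): centre of the cap's top, 28 mm above its origin. How it opens: press down 5 to 7 mm (5 N starts it, 8.5 N clears the tooth, 10 N at the 7 mm end of travel) and, so pressed, turn anticlockwise seen from above; from 45 to 85 degrees (best 65) the lugs are in the gaps of the tracks and the cap lifts straight off; a stop comes at 90 degrees. Unpressed it will not turn
- mouth (a point): centre of the rim of the capped bottle (white, square, 70 x 70 mm, 132 mm high, plain labels, held fast in the rack), 144 mm above the bench. z up, x and y along the rack's. Neck diameter 38 mm, tracks to 47 mm, shoulder 25 mm below the rim. Its bore is a taper: diameter 34 mm at the rim, narrowing downward with a half angle of 15 degrees
- funnel: grey plastic funnel, 60 mm high, 36 to 59 g. At the start it stands in the neck of the open twin bottle, 150 mm from the capped one along the rack. Origin at the centre of the stem's lower end, z up. Stem: taper of diameter 18 mm at the origin to 34 mm at 30 mm up; then a wider cone; from 44 to 60 mm up a straight collar of diameter 56 mm to grip from outside
- funnel_seat (a point): point on the funnel's axis 30 mm above its origin, where its taper has diameter 34 mm; it lies in the plane of the bottle's rim when the taper is fully home
- rack: low pale wooden rack, 85 mm (x) by 250 mm (y), 42 mm high, screwed to the bench, with two wells 150 mm apart along its y that hold the two bottles (which is where varies). Origin at the centre of its underside. On the robot's right of it (towards world -y) the bench is bare from the rack's end to at least 280 mm from its centre
- mortar: loose coarse dark clay bowl with a pestle in it, 90 x 107 mm, 79 mm high, to the left of the rack; origin at the centre of its underside; to be left where it is
- tiles: loose small stack of glaze test tiles, 47 x 65 mm, 28 mm high, far to the right of the rack; origin at the centre of its underside; to be left where it is
Mind the look-alikes: they are no part of the job. What is shaped like the funnel but brown or white is not meant. What is meant by the cap is not white, and is the larger of those in its own colour.

How it is judged:
By the outcome, as a careful person would: the job done as asked, in the order asked, and still so for the second after the job is handed in, with the robot touching nothing.
It also fails if it takes over 51 s, if anything falls off the work surface, if the arm or the gripper's body presses on something with over 40 N, if the wrist force passes 120 N, or if a joint passes its speed limit or range.

## Working session

There is one attempt and no reset: what is moved stays moved. The work goes in short steps, Python scripts to look and compute and a tool call to move; the robot and the scene stay as the last step left them, time stands still between calls to the robot, and variables do not carry over. Pictures are saved under pics/ and viewed, and the job is handed in when it is done.

Besides the shell and the picture viewer there is one more tool, called after "Emit:" in YAML: its name, and indented under it one key for each argument. send_rows: Moves the arm, as the interface text tells. Its arguments: {"type":"object","properties":{"rows":{"type":"string"},"grip":{"type":"number"},"grip_force":{"type":"number"}},"required":["rows"]}

```bash
mkdir -p pics; ls; python3 - <<'E'
from bench import r
import cv2
o=r.get_obs()
for k in o: print(k,o[k])
for n in ["scene","top","wrist"]:
    f=r.grab_frame(n); cv2.imwrite(f"pics/{n}0.png",f["pixels"][:,:,::-1]); print(n,f["intrinsics"],f["position"],f["orientation"],[k for k in f])
E
```

```text
pics
clock 0.0
joints [ 1.23386934  0.47780017  0.022352    1.5564698  -0.01151052  1.10930316
 -0.08307444]
qvel [-5.73064802e-05 -4.57350381e-04 -5.85362000e-04 -6.48103819e-04
  6.64696560e-04  2.13317064e-04  2.75907447e-04]
tau [-5.46787232e-04 -5.96444035e+01  1.60701815e+00 -2.81204510e+01
  1.22867691e-02  9.34755779e-03 -7.81196036e-06]
tcp_pos [ 0.15295678 -0.65682158  0.23031816]
orientation [-0.24176147  2.10228766 -2.09844005]
contact_force [ 0.18486434 -0.52856907 -1.17962384]
moment [ 0.02020878  0.04702224 -0.02579093]
grip_width 0.08537644864756788
scene [[433.74786959   0.         317.65833319]
 [  0.         433.74786959 198.11158094]
 [  0.           0.           1.        ]] [-0.4005722   0.44707733  0.76497648] [ 0.56917502 -0.9786767  -1.95732537] ['pixels', 'intrinsics', 'position', 'orientation']
top [[400.9079411    0.         310.29645139]
 [  0.         400.9079411  199.02612558]
 [  0.           0.           1.        ]] [ 0.29074556 -0.02529553  1.27520834] [ 0.05754675 -0.03319238 -1.57096028] ['pixels', 'intrinsics', 'position', 'orientation']
wrist [[309.70691629   0.         317.60504329]
 [  0.         309.70691629 203.85671195]
 [  0.           0.           1.        ]] [ 0.22217349 -0.64223568  0.37365257] [-0.23414423  0.18969538 -1.33267206] ['pixels', 'intrinsics', 'position', 'orientation']
```

View pics/scene0.png

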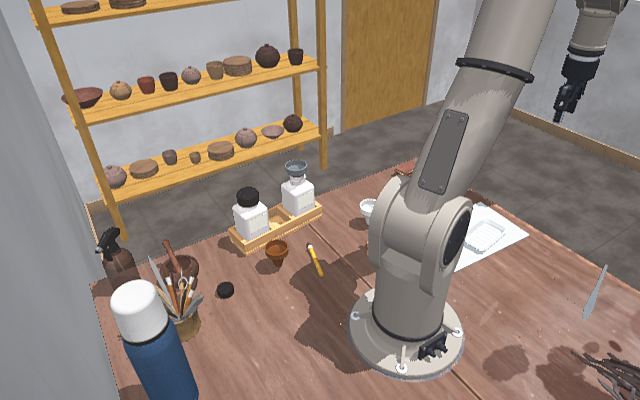

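View pics/top0.png

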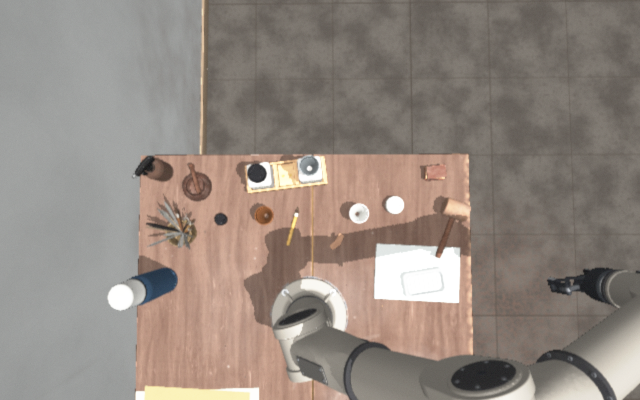

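View pics/wrist0.png

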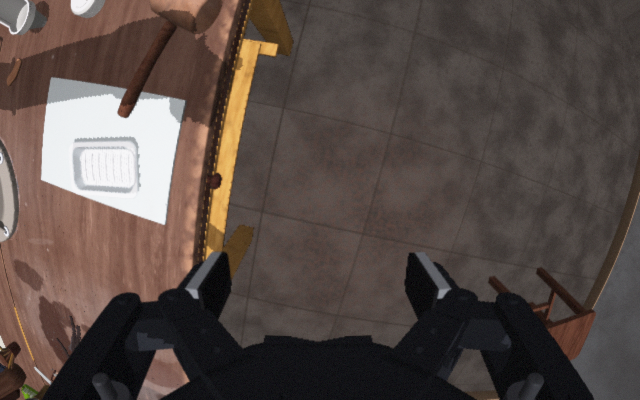

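Look-alikes, as pixels in the top picture:
- **Caps:** large black one on the bottle (257,173), small black one on the bench (221,219), white one (395,205).
- **Funnels:** grey one in the open bottle (309,165), brown (264,214), white (359,213).

I choose the black cap on the bottle and the grey funnel, and will check both in a close crop.

```bash
cat > h.py <<'E'
import numpy as np, cv2
from scipy.spatial.transform import Rotation as R
from bench import r
def px2w(f,u,v,z):
    K=f["intrinsics"]; d=np.array([(u-K[0,2])/K[0,0],-(v-K[1,2])/K[1,1],-1.])
    Rm=R.from_rotvec(f["orientation"]).as_matrix(); d=Rm@d; p=np.array(f["position"])
    return p+d*(z-p[2])/d[2]
def w2px(f,P):
    K=f["intrinsics"];Rm=R.from_rotvec(f["orientation"]).as_matrix()
    c=(np.atleast_2d(P)-f["position"])@Rm; c=c*[1,-1,-1]
    return np.c_[K[0,0]*c[:,0]/c[:,2]+K[0,2],K[1,1]*c[:,1]/c[:,2]+K[1,2]]
def w2fish(f,P):
    K=f["intrinsics"];Rm=R.from_rotvec(f["orientation"]).as_matrix()
    c=(np.atleast_2d(P)-f["position"])@Rm; c=c*[1,-1,-1]
    rr=np.hypot(c[:,0],c[:,1]); th=np.arctan2(rr,c[:,2])
    return np.c_[K[0,0]*th*c[:,0]/rr+K[0,2],K[1,1]*th*c[:,1]/rr+K[1,2]]
def fish2w(f,u,v,z):
    K=f["intrinsics"]; a=(u-K[0,2])/K[0,0]; b=(v-K[1,2])/K[1,1]; th=np.hypot(a,b)
    d=np.array([a/th*np.sin(th),-b/th*np.sin(th),-np.cos(th)])
    d=R.from_rotvec(f["orientation"]).as_matrix()@d; p=np.array(f["position"])
    return p+d*(z-p[2])/d[2]
def crop(f,x0,y0,x1,y1,s,name):
    im=f["pixels"][y0:y1,x0:x1,::-1]; cv2.imwrite(name,cv2.resize(im,None,fx=s,fy=s,interpolation=cv2.INTER_CUBIC))
E
python3 - <<'E'
from h import *
f=r.grab_frame("top"); crop(f,180,140,340,240,5,"pics/topc.png")
g=r.grab_frame("scene"); crop(g,220,150,340,260,5,"pics/scenec.png")
print(R.from_rotvec(r.get_obs()["orientation"]).as_matrix().round(3))
E
```

```text
[[-0.974 -0.     0.227]
 [-0.227  0.001 -0.974]
 [ 0.    -1.    -0.001]]
```

View pics/topc.png

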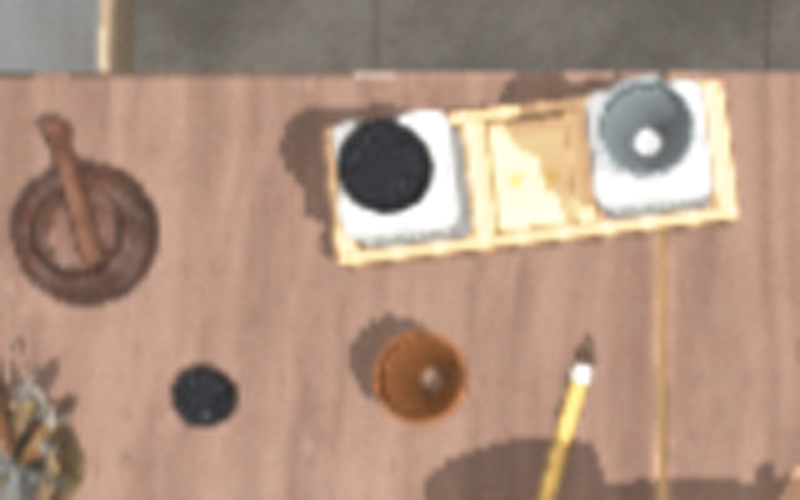

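View pics/scenec.png

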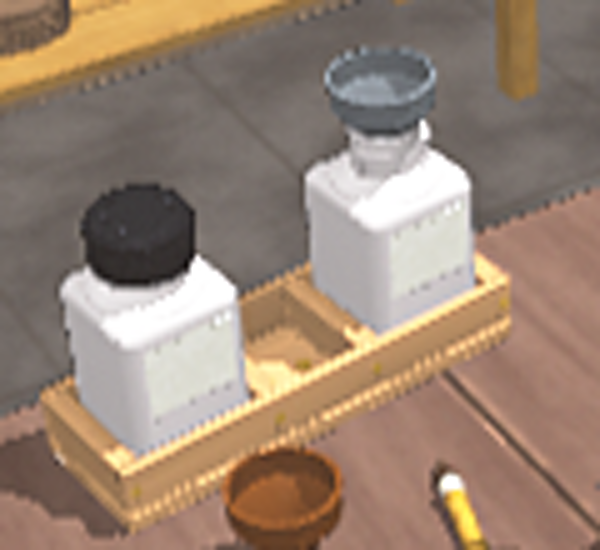

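```bash
python3 - <<'E'
from h import *
f=r.grab_frame("top"); 
im=f["pixels"].astype(int)
c=lambda x,y:(180+(x+.5)/5-.5,140+(y+.5)/5-.5)
cap=px2w(f,*c(386,165),.157); fun=px2w(f,*c(645,126),.174)
print("cap",cap,"fun",fun,np.linalg.norm((fun-cap)[:2]),np.arctan2(*(cap-fun)[:2]))
for p in [(327,128),(722,80),(738,218),(342,265)]: print(px2w(f,*c(*p),.042))
sc=r.grab_frame("scene")
print("scene proj cap",w2px(sc,cap)," fun",w2px(sc,fun), )
s=lambda p:(p-[220,150])*5
print(s(w2px(sc,cap)),s(w2px(sc,fun)))
# mortar, tiles, others
for n,p,z in [("mortar",(197,186),0.06),("tiles",(435,172),.028),("hammer",(455,208),.04),("whitefun",(359,213),.06),("whitecap",(395,205),.028),("brownfun",(264,214),.06)]: print(n,px2w(f,*p,z).round(3))
crop(f,400,150,480,230,6,"pics/tiles.png")
E
```

```text
cap [0.4299888  0.14240464 0.157     ] fun [ 0.449253   -0.00355339  0.174     ] 0.14722383460484564 -0.13122608419126505
[0.46748858 0.19653912 0.042     ]
[ 0.49683868 -0.04868501  0.042     ]
[ 0.41094177 -0.05836912  0.042     ]
[0.38218877 0.18645407 0.042     ]
scene proj cap [[247.5928036  191.57309883]]  fun [[295.13054283 164.41908104]]
[[137.96401798 207.86549413]] [[375.65271416  72.09540519]]
mortar [0.401 0.34  0.06 ]
tiles [ 0.447 -0.394  0.028]
hammer [ 0.334 -0.45   0.04 ]
whitefun [ 0.319 -0.154  0.06 ]
whitecap [ 0.344 -0.269  0.028]
brownfun [0.316 0.134 0.06 ]
```

View pics/tiles.png

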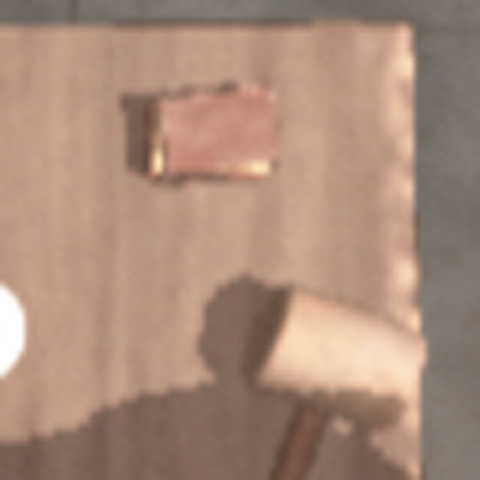

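Emit:
send_rows:
  rows: ".031 .026 .005 0 0 .041;.031 .026 .005 0 0 .041;.031 .026 .005 0 0 .041;.031 .026 .005 0 0 .041;.031 .026 .005 0 0 .041;.031 .026 .005 0 0 .041;.031 .026 .005 0 0 .041;.03 .025 .005 0 0 .041;.015 .031 0 0 0 0;.015 .031 0 0 0 0;.015 .031 0 0 0 0;.015 .031 0 0 0 0;.015 .031 0 0 0 0;.015 .031 0 0 0 0;.015 .031 0 0 0 0;.015 .033 0 0 0 0"
  grip: 0.0854

```text
clock: 1.95
tcp_pos: [0.5205, -0.1994, 0.2715]
orientation: [-0.544, 1.906, -1.907]
contact_force: [-0.2, -0.1, -0.4]
grip_width: 0.0855
```

Emit:
send_rows:
  rows: "-.0025 .031 0 0 0 0;-.0025 .031 0 0 0 0;-.0025 .031 0 0 0 0;-.0025 .031 0 0 0 0;-.0025 .031 0 0 0 0;-.0025 .031 0 0 0 0;-.0025 .031 0 0 0 0;-.0025 .033 0 0 0 0;-.0175 .023 0 0 0 0;-.0175 .023 0 0 0 0;-.0175 .023 0 0 0 0;-.0175 .023 0 0 0 0;0 0 0 0 0 0;0 0 0 0 0 0"

```text
clock: 3.35
tcp_pos: [0.4301, 0.1417, 0.2715]
orientation: [-0.545, 1.905, -1.906]
contact_force: [0.4, -0.4, 0.2]
grip_width: 0.0853
```

```bash
python3 - <<'E'
from h import *
o=r.get_obs(); print(o["clock"],o["tcp_pos"],o["joints"].round(2) if hasattr(o["joints"],'round') else o["joints"],o["contact_force"]); print(R.from_rotvec(o["orientation"]).as_matrix().round(3))
f=r.grab_frame("wrist"); cv2.imwrite("pics/w1.png",f["pixels"][:,:,::-1])
for P in ([.43,.1424,.157],[.4493,-.0036,.174]): print(w2fish(f,P))
t=r.grab_frame("top"); cv2.imwrite("pics/t1.png",t["pixels"][:,:,::-1])
E
```

```text
3.35 [0.43009191 0.14166197 0.27153977] [ 0.07  0.1  -0.55  1.98  0.06  1.07 -1.53] [ 0.40103809 -0.35888597  0.22402431]
[[-0.848  0.001  0.529]
 [-0.529 -0.    -0.848]
 [-0.    -1.     0.001]]
[[315.4589585  199.66135299]]
[[457.93161083 267.11949397]]
```

View pics/w1.png

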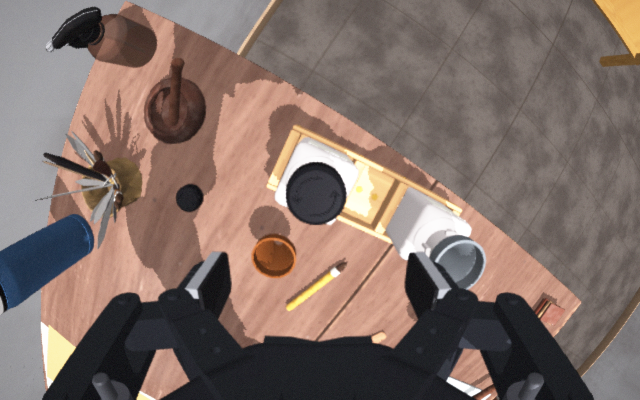

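```bash
python3 - <<'E'
from h import *
o=r.get_obs(); T=R.from_rotvec(o["orientation"]).as_matrix(); p=np.array(o["tcp_pos"])
f=r.grab_frame("wrist"); crop(f,180,120,500,320,2.5,"pics/w1c.png")
print(f["position"],R.from_rotvec(f["orientation"]).as_matrix().round(3))
print("tool->cam",(T.T@(f["position"]-p)).round(4))
for z in (-.0427,.0427):
  print(w2fish(f,p+T@np.array([0,-.013,z])), w2fish(f,p+T@np.array([0,-.032,z])))
  for x in(-.011,.011): print("  corner",w2fish(f,p+T@np.array([x,-.013,z])))
rack=np.array([[.4675,.1965,.042],[.4968,-.0487,.042],[.4109,-.0584,.042],[.3822,.1865,.042]])
print(w2fish(f,rack).round(1))
print(w2fish(f,[[.316,.134,.06],[.401,.34,.06]]))
E
```

```text
[0.49114707 0.17649717 0.41459178] [[ 0.527  0.817  0.234]
 [-0.85   0.507  0.144]
 [-0.001 -0.275  0.961]]
tool->cam [-0.0703 -0.1432  0.0015]
[[227.48445864 268.86865164]] [[216.35916552 288.88051639]]
  corner [[224.94417202 248.4177196 ]]
  corner [[230.12154289 288.00911541]]
[[402.79609594 269.11823593]] [[413.28639098 289.28811254]]
  corner [[405.19853853 248.59730319]]
  corner [[400.30181974 288.31403111]]
[[293.2 125.6]
 [461.2 209. ]
 [429.8 262.3]
 [265.1 189. ]]
[[273.77942838 256.51786597]
 [165.81069132 116.79063251]]
```

View pics/w1c.png

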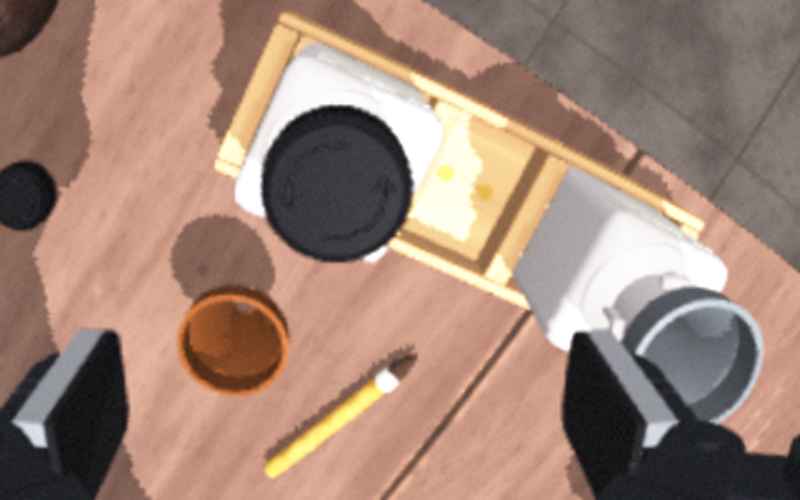

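```bash
python3 - <<'E'
from h import *
f=r.grab_frame("wrist")
print("wrist cap",fish2w(f,315.2,196.3,.157),"fun",fish2w(f,459,262,.174))
s=r.grab_frame("scene"); t=r.grab_frame("top")
crop(s,225,160,325,230,8,"pics/s2c.png"); crop(t,235,145,335,205,8,"pics/t2c.png")
# overlay prediction outlines in both
a=np.linspace(0,2*np.pi,60)
def ring(c,z,rad): return np.c_[c[0]+rad*np.cos(a),c[1]+rad*np.sin(a),0*a+z]
for nm,fr,pj,x0,y0,sc,w,h in (("s",s,w2px,225,160,8,100,70),("t",t,w2px,235,145,8,100,60),("w",f,w2fish,260,120,3.2,240,180)):
    im=cv2.resize(fr["pixels"][y0:y0+h,x0:x0+w,::-1].copy(),None,fx=sc,fy=sc,interpolation=cv2.INTER_CUBIC)
    for c,z,rad,col in (((.4305,.1435),.157,.026,(0,255,0)),((.4305,.1435),.129,.027,(0,200,255)),((.4483,-.0055),.174,.028,(0,255,0)),((.4483,-.0055),.158,.028,(0,200,255))):
        q=((pj(fr,ring(c,z,rad))-[x0,y0]+.5)*sc-.5); cv2.polylines(im,[q.round().astype(int)],True,col,1)
    cv2.imwrite(f"pics/ov_{nm}.png",im)
E
```

```text
wrist cap [0.43305483 0.14311181 0.157     ] fun [ 0.45411327 -0.00175302  0.174     ]
```

View pics/ov_s.png

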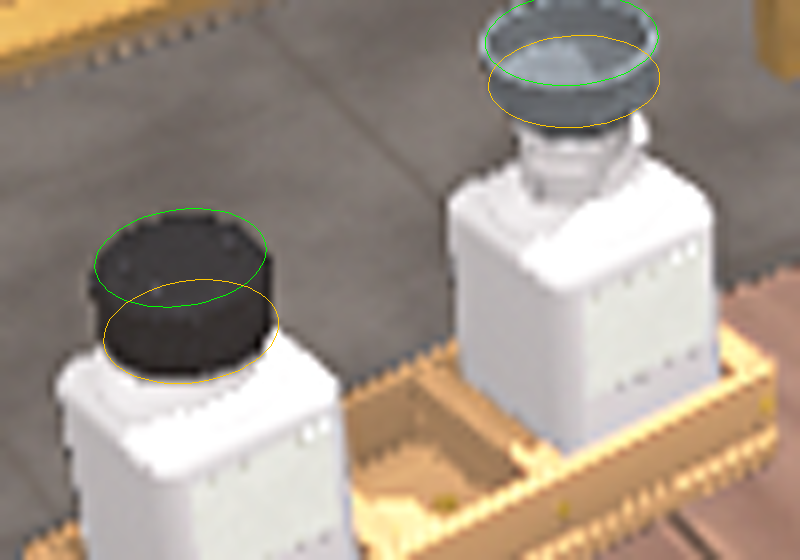

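View pics/ov_t.png

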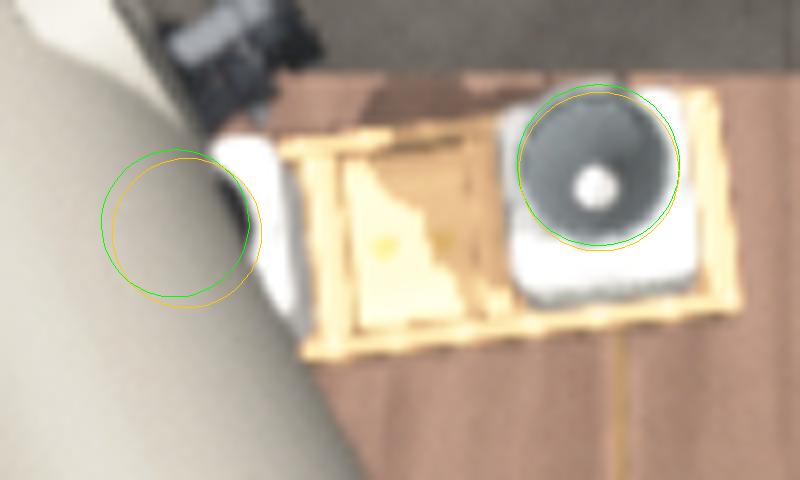

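View pics/ov_w.png

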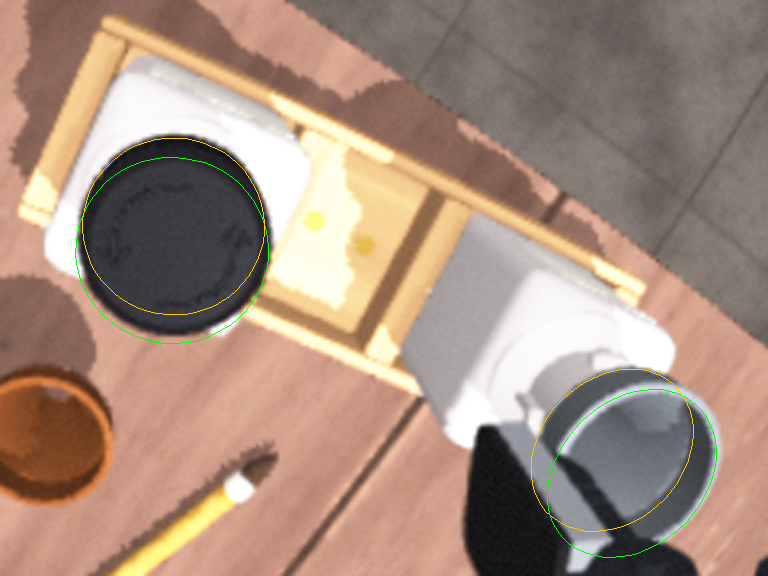

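Emit:
send_rows:
  rows: ".0016 .0026 -.015 0 0 0;0 0 -.02 0 0 0;0 0 -.02 0 0 0;0 0 -.02 0 0 0;0 0 -.02 0 0 0;0 0 -.015 0 0 0;0 0 -.012 0 0 0;0 0 -.01 0 0 0;0 0 -.008 0 0 0;0 0 0 0 0 0;0 0 0 0 0 0"

```text
clock: 4.75
tcp_pos: [0.4319, 0.1443, 0.1315]
orientation: [-0.545, 1.906, -1.906]
contact_force: [0.6, -0.2, 0.4]
grip_width: 0.0856
```

```bash
python3 - <<'E'
from h import *
o=r.get_obs(); print(o["clock"],o["tcp_pos"],o["contact_force"])
f=r.grab_frame("wrist"); crop(f,160,100,480,340,2.5,"pics/w2.png")
E
```

```text
4.75 [0.43193056 0.14428329 0.1315337 ] [ 0.58196813 -0.16494073  0.43492349]
```

View pics/w2.png

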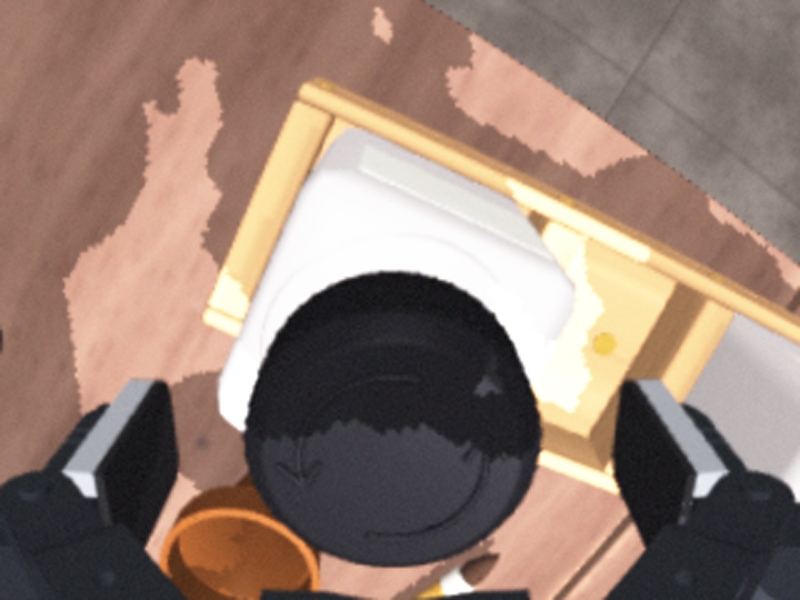

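```bash
python3 - <<'E'
from h import *
f=r.grab_frame("wrist")
a=np.linspace(0,2*np.pi,60)
im=cv2.resize(f["pixels"][100:340,160:480,::-1].copy(),None,fx=2.5,fy=2.5)
for z,rad,col in ((.157,.027,(0,255,0)),(.129,.027,(0,200,255)),(.157,.0145,(255,0,255))):
    q=(w2fish(f,np.c_[.4319+rad*np.cos(a),.1443+rad*np.sin(a),0*a+z])-[160,100]+.5)*2.5-.5
    cv2.polylines(im,[q.round().astype(int)],True,col,1)
cv2.imwrite("pics/w2o.png",im)
E
```

```text
(no output)
```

View pics/w2o.png

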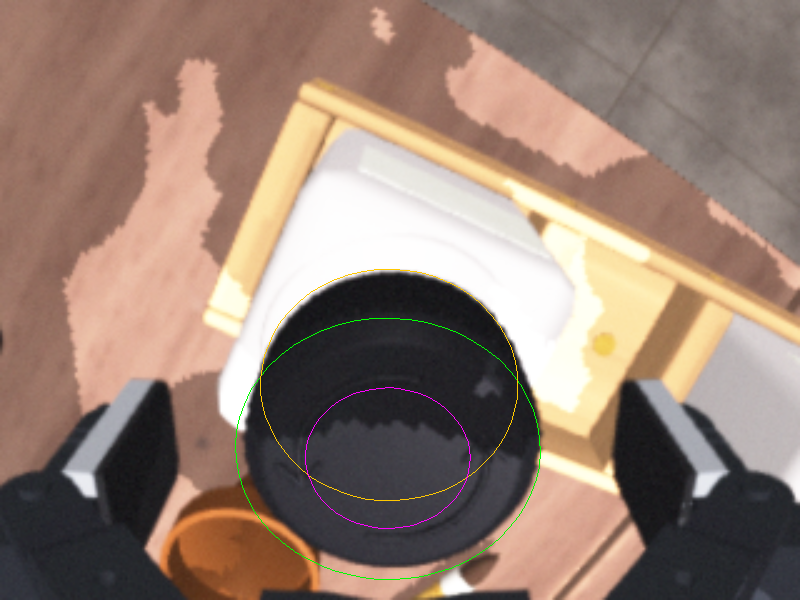

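Emit:
send_rows:
  rows: ".0003 -.0005 -.003 0 0 0;0 0 0 0 0 0;0 0 0 0 0 0;0 0 0 0 0 0;0 0 0 0 0 0;0 0 0 0 0 0;0 0 0 0 0 0;0 0 0 0 0 0"
  grip: 0.0
  grip_force: 60

```text
clock: 5.65
tcp_pos: [0.432, 0.1441, 0.1285]
orientation: [-0.545, 1.906, -1.906]
contact_force: [-2.7, 2.0, 5.8]
grip_width: 0.0535
```

Emit:
send_rows:
  rows: "0 0 -.002 0 0 0;0 0 -.002 0 0 0;0 0 0 0 0 0;0 0 0 0 0 0"

```text
clock: 6.05
tcp_pos: [0.4321, 0.1441, 0.1245]
orientation: [-0.545, 1.906, -1.906]
contact_force: [-2.7, 2.1, 5.3]
grip_width: 0.0531
```

Emit:
send_rows:
  rows: "0 0 -.002 0 0 0;0 0 -.001 0 0 0;0 0 0 0 0 0"

```text
clock: 6.35
tcp_pos: [0.4322, 0.1442, 0.1218]
orientation: [-0.544, 1.906, -1.906]
contact_force: [-3.3, 0.2, 9.0]
grip_width: 0.0535
```

Emit:
send_rows:
  rows: "0 0 -.001 0 0 0;0 0 -.0005 0 0 0;0 0 0 0 0 0"

```text
clock: 6.65
tcp_pos: [0.4323, 0.1442, 0.1207]
orientation: [-0.544, 1.906, -1.906]
contact_force: [-6.3, 1.9, 13.8]
grip_width: 0.0538
```

Emit:
send_rows:
  rows: "0 0 0 0 0 .06;0 0 0 0 0 .08;0 0 0 0 0 .08;0 0 0 0 0 .08"

```text
clock: 7.05
tcp_pos: [0.4329, 0.1446, 0.1209]
orientation: [-0.782, 1.71, -1.71]
contact_force: [-2.8, 1.5, 12.6]
grip_width: 0.0536
```

Emit:
send_rows:
  rows: "0 0 0 0 0 .09;0 0 0 0 0 .09;0 0 0 0 0 .09;0 0 0 0 0 .09;0 0 0 0 0 .09;0 0 0 0 0 .09;0 0 0 0 0 .09;0 0 0 0 0 .09;0 0 0 0 0 .11;0 0 0 0 0 0;0 0 0 0 0 0"

```text
clock: 8.15
tcp_pos: [0.4329, 0.1448, 0.1209]
orientation: [-1.26, 1.122, -1.123]
contact_force: [-3.1, 1.7, 11.9]
grip_width: 0.0536
```

```bash
python3 - <<'E'
from h import *
o=r.get_obs(); print(o["clock"],o["tcp_pos"],o["contact_force"],o["moment"],o["joints"]); T=R.from_rotvec(o["orientation"]).as_matrix();print(np.degrees(np.arctan2(T[1,2],T[0,2])))
f=r.grab_frame("wrist"); crop(f,160,100,480,340,2.5,"pics/w3.png")
E
```

```text
8.15 [0.43285716 0.14476011 0.12085591] [-3.0750832   1.7448306  11.86018078] [0.35980146 0.6691042  0.01877763] [ 0.19233206  0.36845346 -0.7634364   2.1259185   0.36378715  0.77491376
 -0.6847919 ]
6.684099760533718
```

View pics/w3.png

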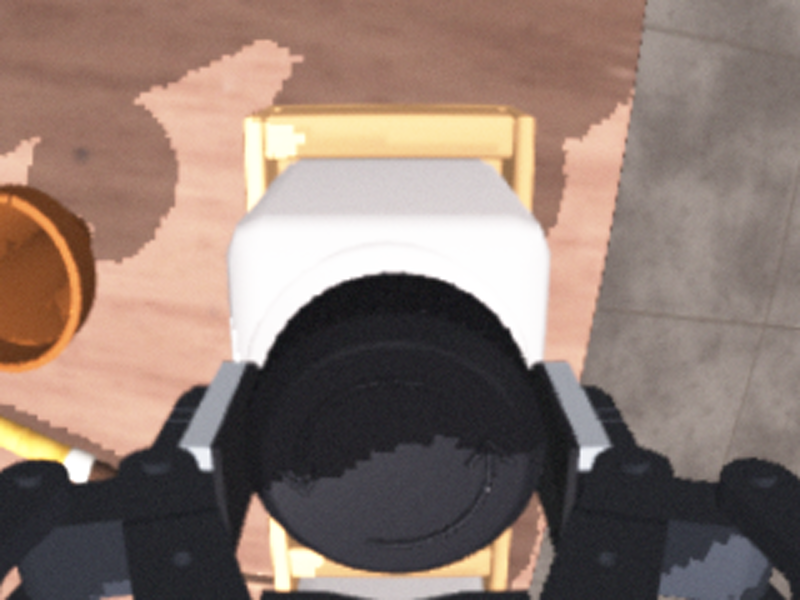

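Emit:
send_rows:
  rows: "0 0 .003 0 0 0;0 0 .004 0 0 0;0 0 .005 0 0 0;0 0 .005 0 0 0;0 0 0 0 0 0"

```text
clock: 8.7
tcp_pos: [0.4324, 0.1438, 0.1372]
orientation: [-1.261, 1.123, -1.124]
contact_force: [-0.7, 3.0, 0.8]
grip_width: 0.0532
```

Emit:
send_rows:
  rows: "0 0 .015 0 0 0;0 0 .025 0 0 0;0 0 .03 0 0 0;0 0 .03 0 0 0;.0035 -.0297 .005 0 0 0;.0035 -.0297 0 0 0 0;.0035 -.0297 0 0 0 0;.0035 -.0297 0 0 0 0;.0035 -.0297 0 0 0 0;.0035 -.0297 0 0 0 0;.0035 -.0297 0 0 0 0;.0035 -.0297 0 0 0 0;.0035 -.0297 0 0 0 0;0 0 0 0 0 0"

```text
clock: 10.1
tcp_pos: [0.4627, -0.1289, 0.2415]
orientation: [-1.261, 1.129, -1.129]
contact_force: [0.1, -0.1, -0.9]
grip_width: 0.0536
```

```bash
python3 - <<'E'
from h import *
o=r.get_obs(); print(o["clock"],o["tcp_pos"],o["contact_force"],o["joints"].round(2))
f=r.grab_frame("wrist"); cv2.imwrite("pics/w4.png",f["pixels"][:,:,::-1])
s=r.grab_frame("scene"); crop(s,220,120,420,270,4,"pics/s4.png")
E
```

```text
10.1 [ 0.4626558  -0.12886625  0.2415028 ] [ 0.11673798 -0.1175022  -0.93865946] [ 0.72  0.2  -0.64  1.96  0.14  1.03  0.11]
```

View pics/w4.png

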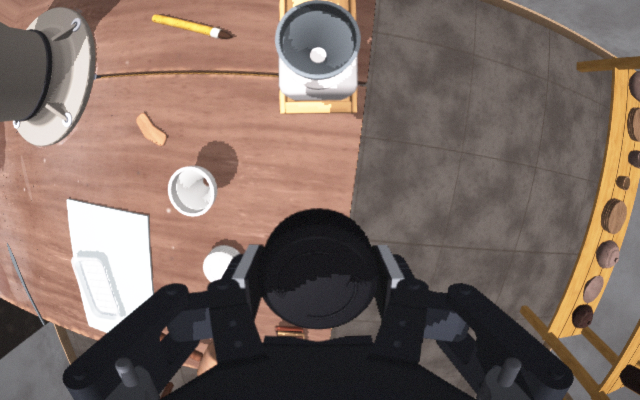

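View pics/s4.png

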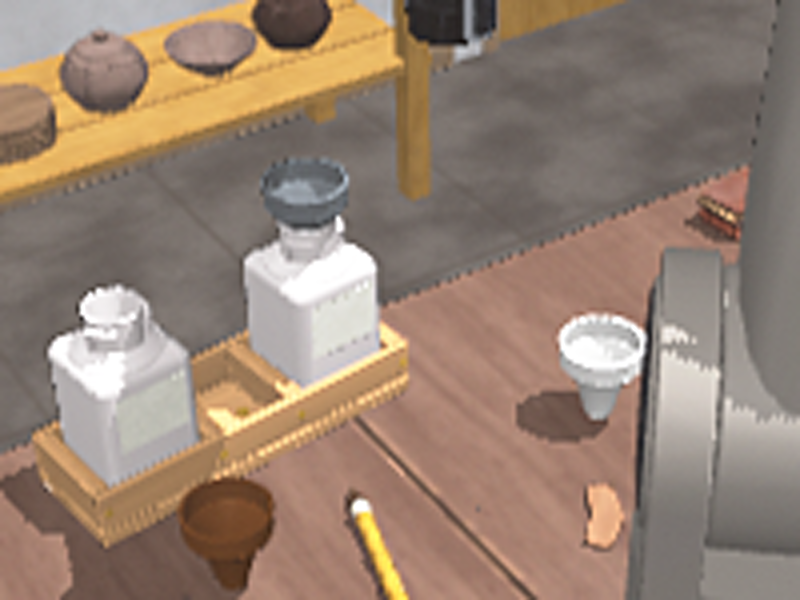

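Emit:
send_rows:
  rows: "-.009 0 -.015 0 0 0;-.009 0 -.03 0 0 0;0 0 -.035 0 0 0;0 0 -.035 0 0 0;0 0 -.035 0 0 0;0 0 -.03 0 0 0;0 0 -.02 0 0 0;0 0 -.015 0 0 0;0 0 -.01 0 0 0;0 0 -.006 0 0 0;0 0 0 0 0 0;0 0 0 0 0 0"

```text
clock: 11.4
tcp_pos: [0.4459, -0.1235, 0.0114]
orientation: [-1.262, 1.122, -1.124]
contact_force: [-0.0, -0.3, -0.3]
grip_width: 0.0537
```

Emit:
send_rows:
  rows: "0 0 -.003 0 0 0;0 0 -.003 0 0 0;0 0 -.002 0 0 0;0 0 -.001 0 0 0;0 0 0 0 0 0"

```text
clock: 11.9
tcp_pos: [0.4454, -0.1236, 0.0017]
orientation: [-1.262, 1.124, -1.123]
contact_force: [-0.4, 0.1, -0.7]
grip_width: 0.0536
```

Emit:
send_rows:
  rows: "0 0 -.001 0 0 0;0 0 -.001 0 0 0;0 0 0 0 0 0;0 0 0 0 0 0"

```text
clock: 12.3
tcp_pos: [0.4456, -0.1237, 0.0001]
orientation: [-1.262, 1.123, -1.124]
contact_force: [-0.6, 0.9, 5.4]
grip_width: 0.0533
```

Emit:
send_rows:
  rows: "0 0 0 0 0 0;0 0 0 0 0 0;0 0 0 0 0 0;0 0 0 0 0 0"
  grip: 0.0854

```text
clock: 12.7
tcp_pos: [0.4455, -0.1236, -0.0002]
orientation: [-1.262, 1.123, -1.123]
contact_force: [0.3, -0.5, 0.1]
grip_width: 0.0855
```

Emit:
send_rows:
  rows: "0 0 .01 0 0 0;0 0 .02 0 0 0;0 0 .03 0 0 0;0 0 .04 0 0 0;0 0 .04 0 0 0;0 0 .04 0 0 0;0 0 .04 0 0 0;0 0 .03 0 0 0;0 0 0 0 0 0;0 0 0 0 0 0"

```text
clock: 13.7
tcp_pos: [0.4454, -0.1237, 0.2505]
orientation: [-1.262, 1.122, -1.125]
contact_force: [-0.7, -0.4, -0.9]
grip_width: 0.0852
```

```bash
python3 - <<'E'
from h import *
o=r.get_obs(); print(o["clock"],o["tcp_pos"],o["contact_force"],o["joints"].round(2))
f=r.grab_frame("wrist"); cv2.imwrite("pics/w5.png",f["pixels"][:,:,::-1])
print(w2fish(f,[.4495,-.0047,.174]), w2fish(f,[.4455,-.1237,.028]))
E
```

```text
13.7 [ 0.44543572 -0.12366362  0.25053262] [-0.73735959 -0.35522443 -0.91519972] [ 0.76  0.16 -0.68  1.99  0.12  1.03  0.14]
[[341.59791778  50.06770826]] [[316.82380505 175.25022059]]
```

View pics/w5.png

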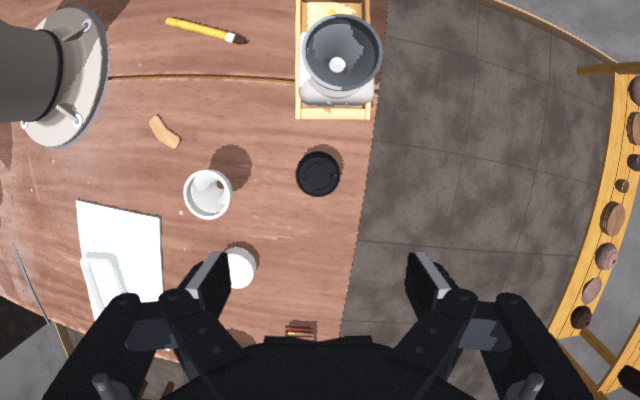

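Emit:
send_rows:
  rows: ".0008 .0238 0 0 0 0;.0008 .0238 0 0 0 0;.0008 .0238 0 0 0 0;.0008 .0238 0 0 0 0;.0008 .0238 0 0 0 0;0 0 0 0 0 0;0 0 0 0 0 0;0 0 0 0 0 0"

```text
clock: 14.55
tcp_pos: [0.4489, -0.0056, 0.249]
orientation: [-1.263, 1.126, -1.123]
contact_force: [-0.1, -0.4, -0.0]
grip_width: 0.0855
```

```bash
python3 - <<'E'
from h import *
o=r.get_obs(); print(o["clock"],o["tcp_pos"],o["contact_force"])
f=r.grab_frame("wrist")
a=np.linspace(0,2*np.pi,60)
im=cv2.resize(f["pixels"][100:340,160:480,::-1].copy(),None,fx=2.5,fy=2.5)
for z,rad,col in ((.174,.028,(0,255,0)),(.158,.028,(0,200,255))):
    q=(w2fish(f,np.c_[.4495+rad*np.cos(a),-.0047+rad*np.sin(a),0*a+z])-[160,100]+.5)*2.5-.5
    cv2.polylines(im,[q.round().astype(int)],True,col,1)
cv2.imwrite("pics/w6.png",im)
E
```

```text
14.55 [ 0.44892879 -0.00562311  0.24896683] [-0.12548634 -0.42634004 -0.04250057]
```

View pics/w6.png

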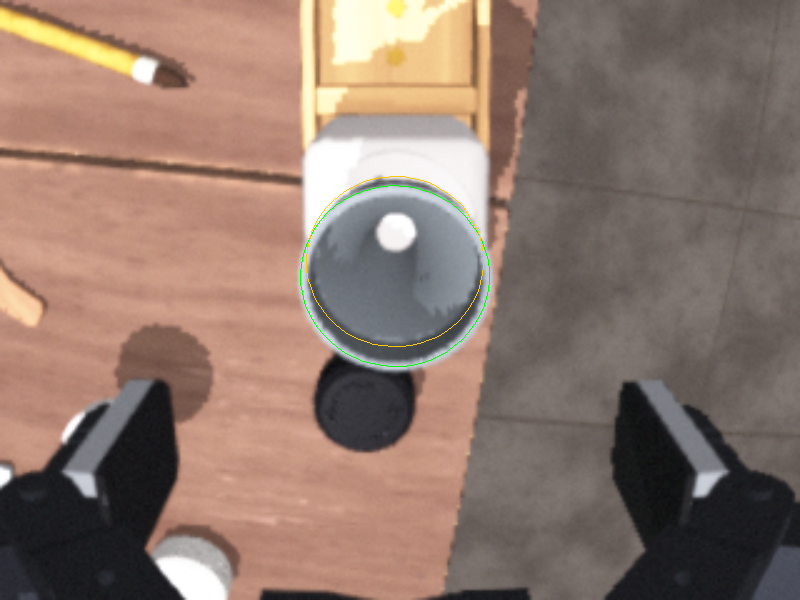

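Emit:
send_rows:
  rows: ".0004 0 -.015 0 0 0;0 0 -.02 0 0 0;0 0 -.02 0 0 0;0 0 -.02 0 0 0;0 0 -.015 0 0 0;0 0 -.009 0 0 0;0 0 -.005 0 0 0;0 0 0 0 0 0;0 0 0 0 0 0"

```text
clock: 15.5
tcp_pos: [0.4503, -0.0047, 0.1463]
orientation: [-1.261, 1.123, -1.124]
contact_force: [0.2, 0.7, -0.0]
grip_width: 0.0855
```

Emit:
send_rows:
  rows: "0 0 0 0 0 0;0 0 0 0 0 0;0 0 0 0 0 0;0 0 0 0 0 0;0 0 0 0 0 0;0 0 0 0 0 0;0 0 0 0 0 0"
  grip: 0.0
  grip_force: 25

```text
clock: 16.2
tcp_pos: [0.4494, -0.0048, 0.1461]
orientation: [-1.263, 1.124, -1.123]
contact_force: [-3.8, -1.1, 6.3]
grip_width: 0.0549
```

Emit:
send_rows:
  rows: "0 0 .004 0 0 0;0 0 .006 0 0 0;0 0 .01 0 0 0;0 0 .015 0 0 0;0 0 .02 0 0 0;0 0 .015 0 0 0;0 0 0 0 0 0;-.0022 .0186 0 0 0 0;-.0022 .0186 0 0 0 0;-.0022 .0186 0 0 0 0;-.0022 .0186 0 0 0 0;-.0022 .0186 0 0 0 0;-.0022 .0186 0 0 0 0;-.0022 .0186 0 0 0 0;-.0022 .0186 0 0 0 0;0 0 0 0 0 0;0 0 0 0 0 0;0 0 0 0 0 0"

```text
clock: 18.0
tcp_pos: [0.4323, 0.1431, 0.2154]
orientation: [-1.262, 1.124, -1.124]
contact_force: [0.7, -0.1, -0.6]
grip_width: 0.0552
```

```bash
python3 - <<'E'
from h import *
o=r.get_obs(); print(o["clock"],o["tcp_pos"],o["contact_force"])
f=r.grab_frame("wrist"); crop(f,160,100,480,340,2.5,"pics/w7.png")
s=r.grab_frame("scene"); crop(s,220,130,340,230,6,"pics/s7.png")
E
```

```text
18.0 [0.43228115 0.14311711 0.21543704] [ 0.65822467 -0.07461293 -0.63183974]
```

View pics/w7.png

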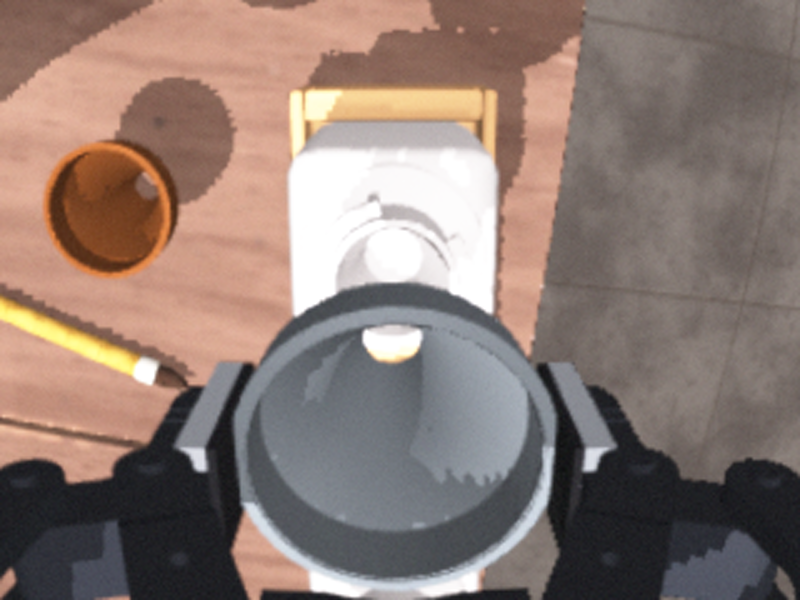

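View pics/s7.png

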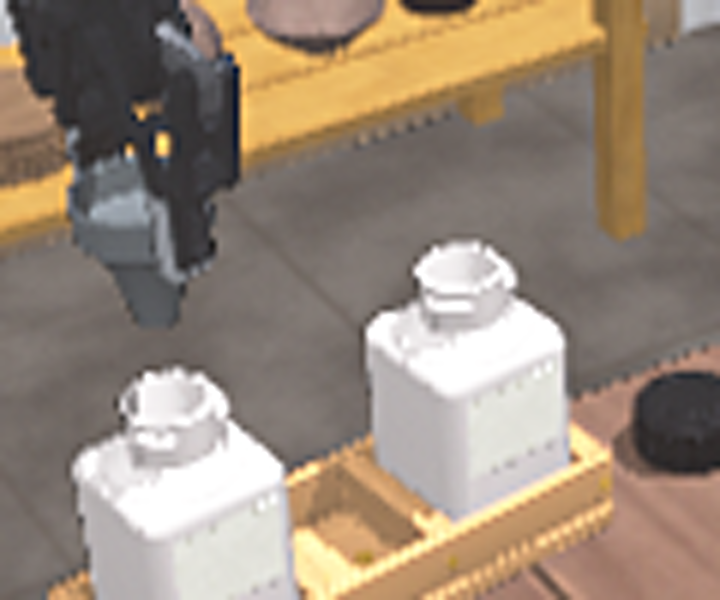

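Emit:
send_rows:
  rows: "-.0004 .0008 -.01 0 0 0;0 0 -.015 0 0 0;0 0 -.015 0 0 0;0 0 -.01 0 0 0;0 0 -.006 0 0 0;0 0 -.004 0 0 0;0 0 0 0 0 0;0 0 0 0 0 0"

```text
clock: 18.9
tcp_pos: [0.4322, 0.1451, 0.1561]
orientation: [-1.261, 1.123, -1.123]
contact_force: [0.4, -0.3, -0.5]
grip_width: 0.0547
```

Emit:
send_rows:
  rows: "0 -.0005 -.003 0 0 0;0 0 -.002 0 0 0;0 0 -.002 0 0 0;0 0 -.0015 0 0 0;0 0 0 0 0 0;0 0 0 0 0 0"

```text
clock: 19.5
tcp_pos: [0.4318, 0.1444, 0.1473]
orientation: [-1.262, 1.123, -1.123]
contact_force: [-0.3, 0.0, -0.2]
grip_width: 0.0549
```

Emit:
send_rows:
  rows: "0 0 -.001 0 0 0;0 0 -.001 0 0 0;0 0 0 0 0 0;0 0 0 0 0 0"

```text
clock: 19.9
tcp_pos: [0.4319, 0.1444, 0.1461]
orientation: [-1.263, 1.123, -1.124]
contact_force: [-4.4, -2.3, 11.0]
grip_width: 0.055
```

Emit:
send_rows:
  rows: "0 0 0 0 0 0;0 0 0 0 0 0;0 0 0 0 0 0;0 0 0 0 0 0"
  grip: 0.0854

```text
clock: 20.3
tcp_pos: [0.432, 0.1445, 0.1452]
orientation: [-1.262, 1.123, -1.123]
contact_force: [-0.5, -0.4, -1.0]
grip_width: 0.0856
```

Emit:
send_rows:
  rows: "0 0 .01 0 0 0;0 0 .02 0 0 0;0 0 .03 0 0 0;0 0 .03 0 0 0;0 0 .03 0 0 0;0 0 0 0 0 0;0 0 0 0 0 0;0 0 0 0 0 0"

```text
clock: 21.1
tcp_pos: [0.4313, 0.1441, 0.2646]
orientation: [-1.263, 1.124, -1.123]
contact_force: [0.1, -0.7, -0.5]
grip_width: 0.0855
```

```bash
python3 - <<'E'
from h import *
o=r.get_obs(); print(o["clock"],o["tcp_pos"],o["contact_force"])
a=np.linspace(0,2*np.pi,60)
f=r.grab_frame("wrist"); s=r.grab_frame("scene")
for nm,fr,pj,x0,y0,x1,y1,sc in (("w8",f,w2fish,160,100,480,340,2.5),("s8",s,w2px,210,140,410,260,4)):
    im=cv2.resize(fr["pixels"][y0:y1,x0:x1,::-1].copy(),None,fx=sc,fy=sc,interpolation=cv2.INTER_CUBIC)
    cv2.imwrite(f"pics/{nm}raw.png",im)
    for z,rad,col in ((.174,.028,(0,255,0)),(.158,.028,(0,200,255))):
        q=(pj(fr,np.c_[.4318+rad*np.cos(a),.1444+rad*np.sin(a),0*a+z])-[x0,y0]+.5)*sc-.5
        cv2.polylines(im,[q.round().astype(int)],True,col,1)
    cv2.imwrite(f"pics/{nm}.png",im)
E
```

```text
21.1 [0.4313122  0.14409084 0.26461725] [ 0.06568308 -0.73788508 -0.47584801]
```

View pics/w8.png

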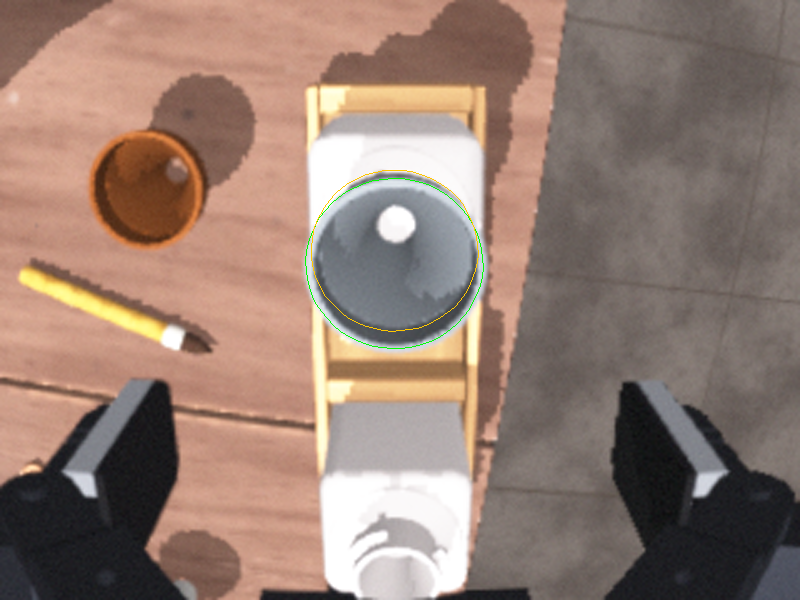

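View pics/s8.png

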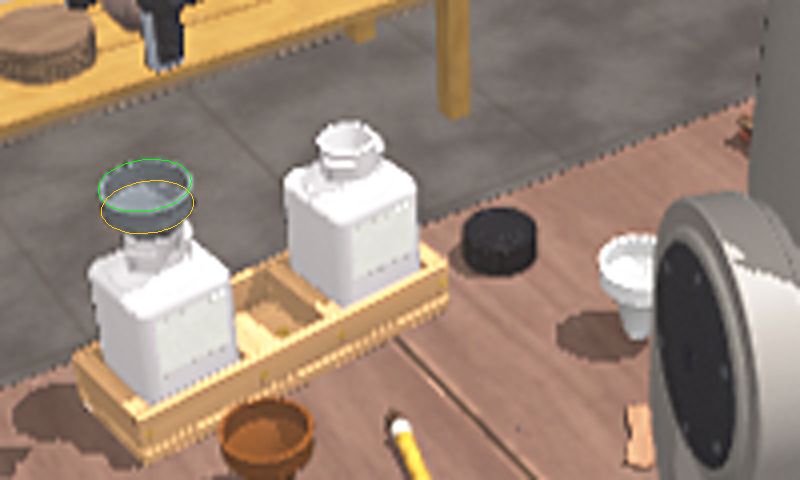

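The wrist crop shows the grey funnel's rim at about (396,265), on the predicted seated ring. The scene crop shows the funnel upright in the neck at (146,195), and the cap right way up on the bare bench at (500,240).

```bash
python3 - <<'E'
from bench import r
print(r.hand_in(), r.get_obs()["clock"])
E
```

```text
the job is handed in; nothing more can be done
the job is handed in; nothing more can be done
```

The funnel is now seated in the second bottle, and that bottle's cap stands right way up on the bare bench to the right of the rack. I handed the job in just after 21 s of the 51 s allowed; hand-in reports no verdict.

- **Cap:** I gripped it by the skirt, pressed it to the end of its travel (12 to 14 N) and turned it 65° anticlockwise, with perhaps 4° of slip in the grip. It lifted off with no pull, and I lowered it until it met the bench at about 5 N before releasing it.
- **Funnel:** I lowered it into the opened neck until contact at 11 N, with the gripper at the same height (0.1461 m) as when the funnel was seated in the first bottle. After release, the wrist and scene pictures matched the predicted fully-home outline to within about 1 mm, and it stood upright.
- **Positions:** My first cap position differed by about 2 to 3 mm between cameras. I settled it using the rack's corners and outline overlays before gripping.
- **Mortar and tiles:** The arm never went near them at low height, but I did not measure their positions again at the end.

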